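# Lay the standing length bar down against the stop

### The arm

A 6-joint arm with a two-finger parallel gripper is mounted at the origin on a cart in front of the work surface, level with it; the furniture and walls round the work are solid. World frame = base frame: x ahead of the robot, y to its left, z up, the work surface at z = 0. Lengths are in m, angles in rad, forces in N, time in s.
With the tool pointing down it reaches from about 0.425 to 0.95 m from the base axis. Payload 3.5 kg.
Tool frame: the origin (TCP) lies midway between the tips of the shut fingers; the grasp point (between the pads) lies 19 mm behind it; x points along the fingers, z is the direction in which the jaws open and shut, and the axes are right-handed (so a half turn about x gives the same grasp; the last joint's range is limited). The gripper opens to 85 mm and grips with 20 to 120 N. Pads are 22 mm wide; open, the fingers measure 114 mm over their backs; the gripper's body (76 mm by 85 mm) begins 54 mm behind the grasp point. The pads swing forward as they close: fully open they stand 13 mm farther back than shut.
Start: joints at [-0.15, 0.286, 1.577, -0, 1.279, -0.15], TCP at [0.675, 0, 0.231] pointing down, gripper open.
Joint ranges: [-2.77, 2.77], [-0.9, 2.22], [0.21, 2.48], [-1.53, 4.67], [0.24, 2.81], [-2.84, 2.84]. Speed limits (rad/s): [2.79, 2.79, 3.14, 3.14, 3.14, 3.14].

### API

Orientations are given as a unit quaternion [x, y, z, w].
In Python, from plant import readout, eyes, ctrl gives the robot as it stands.
- The arm moves only by the tool move_arm, never from a script. Its argument "commands" is a list of rows, each a list of 7 numbers: the turn, a rotation vector about the world's x, y, z in rad, then the shift along the world's x, y, z in mm, then the closure in counts, from 0 (fully open) to 255 (shut). A call has 1 to 12 rows; each row is the pose to reach, as a shift and turn from the pose measured when the call began; what a row does not reach only later rows make up. A row lasts 1/10 s, in which the tool goes at most 50 mm and 8.59 degrees, less where a joint would pass 70% of its speed; a pose out of reach is approached as far as the arm can. A call with a gripper value outside its range is refused whole. The fingers move at their own pace and stop on an object; "newtons" is the grip in N (left out, the last holds). Time passes only in rows, so rows that repeat a pose let the fingers close. It gives the time, the measured TCP pose, the force and the opening at its end, in the units of the state.
- readout.get_state(): the state, without advancing time (a new reading comes with each control period).
- eyes.read_camera(name): name is "scene" or "side" or "wrist"; returns a dict with "color" (420x560x3 uint8, red, green, blue), "depth" (420x560 float32, m along the optical axis (not along the pixel's ray), 0 where there is no reading), "K" (3x3 intrinsics, pixels), "dist" ([k1, k2, p1, p2, k3] as OpenCV has them; the pictures are not rectified), "eye" and "attitude" of the camera in the world. Camera axes: x right, y down, z forward; pixel columns grow to the right and rows downward; lengths in m; the calibration is good to about 2 mm. A picture is of the moment at which its call begins.
- ctrl.sign_off(): hands the job in, once; it reports no verdict.
The state is a dict: "time": time; "qpos": joint angles; "dq": joint speeds; "joint_efforts": joint torques, N m; "eef_pos": TCP position; "tcp_rot": TCP orientation; "contact_force": force on the tool from outside, world axes, zero at the start; "wrist_torque": the same for the moment, N m; "opening": opening from 0.0 (shut) to 1.0 (fully open).
Only numpy, scipy, OpenCV 4.12 (cv2) and the standard library are available. Lean on these libraries where they do the work, as an engineer would, in place of code of your own. Each camera call takes 0.05 s, during which the arm holds its last target.

### The job

The tall steel length bar stands on end on the lined rest block, in front of the block's end stop. With the fingertips only, tip it over away from the stop and ease it down gently under control, so that it lies flat lengthwise on the rest, then push it along until its foot end butts against the stop. Do not let it fall, do not pinch, lift or carry it, leave everything else on the table alone, and take the hand clear.

Things in the scene. Friction and masses are not known exactly. Their poses are not given: they have to be found in the camera images.
- rest_block: Rest, fixed to the table: blue block with green plastic top, 122 mm long (x), 80 wide (y), 60 high, and a 12 mm thick aluminium stop plate across its +x end that rises 22 mm above the green top. Origin: centre of the block's underside on the table; x points to the stop, roughly to the robot's right; z up. The other end (x = -61 mm) is open: the laid bar's end overhangs it by 28 mm.
- stop_face (a point): Middle of the foot of the stop's face: 61 mm along +x from the block's origin, on the green top, 60 mm above the table; axes as the block's.
- bar: Steel length bar, 150 mm long (its y) by 18 (its x) by 26 (its z), 0.45 to 0.6 kg, loose. It stands on end on the green top with y up, x roughly along the block's x, a broad 26 mm face towards the stop and 3 to 8 mm from it. Origin: middle of one long narrow face. Tilted beyond 7 degrees it falls by itself.
- bar_foot (a point): Centre of the bar's end face that it stands on, 75 mm from mid-length; axes as the bar's.
- bar_top (a point): Centre of the bar's other end face, at the top at the start (210 mm above the table); axes as the bar's.
- v_block: Bystander: grey steel V-block, 40x42x34 mm, origin centre of underside.
- ring_gauge: Bystander: steel ring, 50 mm across, 16 mm high, origin centre of underside.
- short_bar: Bystander: short steel bar, 18x80x26 mm, lying, origin centre of underside.
- oil: Bystander: white oil bottle with red spout, 38 mm across, 118 mm high, standing, origin centre of underside.
- plug_gauge: Bystander: plug gauge, a 92 mm long and 20 mm thick rod, lying, origin at its underside.
- loupe: Bystander: black eyepiece loupe, 33 mm across, 32 mm high, standing, origin centre of underside.
Things that resemble listed ones, but are neither listed nor needed, are in the scene too. Leave any red look-alike of the bar alone.

How it is judged:
At the end, for the whole second after the job is handed in: The bar lies at rest on a broad face on the rest (within 3 degrees of flat), lengthwise within 10 degrees, its foot end within 4 mm of the stop and within 25 mm of the stop's middle, its other end pointing away from the stop (angle between bar's own x axis and vertical below 0.06 rad and x of bar_foot in the frame of stop_face between -0.004 and 0.004 m and y of bar_foot in the frame of stop_face between -0.025 and 0.025 m and z of bar_foot in the frame of stop_face below 0.012 m and x of bar_top in the frame of stop_face below -0.14 m and angle between the y axis of bar and the x axis of rest_block, either way round below 0.17 rad and linear speed of bar below 0.01 m/s); the robot touches nothing.
It fails at once if the bar falls or swings: it turns faster than 5 rad/s (angular speed of bar above 5 rad/s).
It fails at once if the bar is lifted: the middle of its foot rises more than 30 mm above the rest (height (world z) of bar_foot above 0.09 m).
It fails at once if the bar is pinched or pressed with more than 25 N (contact force between the fingers and bar above 25 N).
It fails at once if a bystander is moved by more than 15 mm (distance of any of v_block, ring_gauge, short_bar, oil, plug_gauge, loupe from where it was at the start of the episode above 0.015 m).
It also fails if it takes over 64 s, if anything falls off the work surface, if the arm or the gripper's body presses on something with over 40 N, if the wrist force passes 120 N, or if a joint passes its speed limit or range.

## Working session

There is one attempt and no reset: what is moved stays moved. The work goes in short steps, Python scripts to look and compute and a tool call to move; the robot and the scene stay as the last step left them, time stands still between calls to the robot, and variables do not carry over. Pictures are saved under pics/ and viewed, and the job is handed in when it is done.

Besides the shell and the picture viewer there is one more tool, called after "Emit:" as name([rows], argument=value, ...), one row to a line, values as JSON. move_arm: Moves the arm, as the interface text tells. Its arguments: {"type":"object","properties":{"commands":{"type":"array"},"newtons":{"type":"number"}},"required":["commands"]}

```bash
ls; mkdir -p pics; cat > h.py <<'E'
import numpy as np, cv2
from plant import readout, eyes, ctrl
from scipy.spatial.transform import Rotation as R
def snap(n,f):
    c=eyes.read_camera(n); cv2.imwrite('pics/'+f+'.png',c['color'][:,:,::-1]); np.savez('pics/'+f+'.npz',**{k:np.array(v) for k,v in c.items()}); return c
def att(a):
    a=np.array(a); return a if a.shape==(3,3) else R.from_quat(a).as_matrix()
def P(c,u,v,d=None):
    u=float(u);v=float(v)
    if d is None:
        w=c['depth'][int(v)-1:int(v)+2,int(u)-1:int(u)+2]; d=np.median(w)
    n=cv2.undistortPoints(np.array([[[u,v]]]),np.array(c['K']),np.array(c['dist']))[0,0]
    return np.array(c['eye'])+att(c['attitude'])@(np.array([n[0],n[1],1])*d)
def L(f): return dict(np.load('pics/'+f+'.npz'))
E
python3 - <<'E'
from h import *
print(readout.get_state())
for n in ['scene','side','wrist']:
    c=snap(n,n+'0'); print(n,c['eye'],c['attitude'])
E
```

```text
pics
{'time': 0.0, 'qpos': array([-1.50008904e-01,  2.87171915e-01,  1.57820156e+00, -4.77988922e-07,
        1.27857903e+00, -1.50029570e-01]), 'dq': array([ 0.00034929,  0.0002871 , -0.00110812,  0.000968  ,  0.00050853,
        0.00045727]), 'joint_efforts': array([-1.79628755e-04, -4.05981302e+01, -2.92628127e+01, -1.54224781e-04,
        5.81841552e-03,  3.74769741e-06]), 'eef_pos': array([6.74337597e-01, 1.23585577e-04, 2.29929707e-01]), 'tcp_rot': array([1.17182050e-04, 7.07931277e-01, 1.31892703e-04, 7.06281301e-01]), 'contact_force': array([ 0.31439713, -0.07034241,  0.38796141]), 'wrist_torque': array([ 0.02387806, -0.01557123,  0.04361727]), 'opening': 1.0003471161976114}
scene [-0.24410856  0.86910785  0.81451403] [-0.29455228  0.80684743 -0.48186985  0.17331367]
side [ 0.09864512 -0.81544101  0.93071609] [ 0.8884817  -0.23186355  0.11046718 -0.38031114]
wrist [0.67426282 0.07456001 0.37245943] [ 9.89115699e-01 -1.10107840e-04 -5.48700887e-04  1.47138779e-01]
```

View pics/scene0.png

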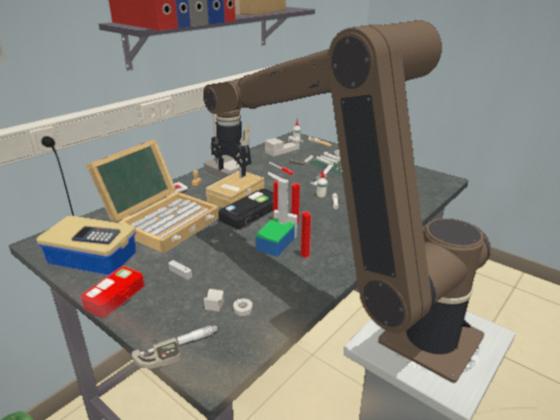

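View pics/side0.png

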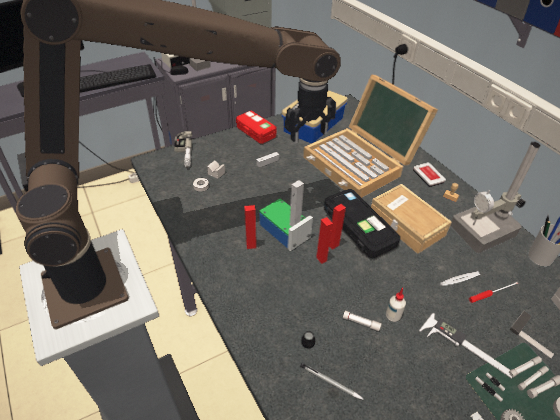

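View pics/wrist0.png

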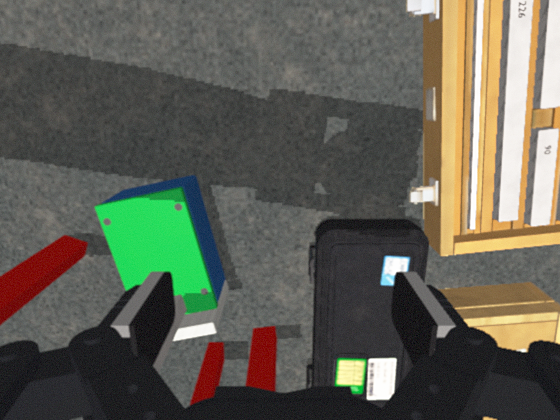

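```bash
python3 - <<'E'
from h import *
for f,(x0,y0,x1,y1) in {'scene0':(235,165,335,275),'side0':(230,165,360,275)}.items():
    im=cv2.imread(f'pics/{f}.png')[y0:y1,x0:x1]
    s=min(800//(x1-x0),600//(y1-y0)); print(s)
    cv2.imwrite(f'pics/{f}c.png',cv2.resize(im,None,fx=s,fy=s,interpolation=cv2.INTER_CUBIC))
E
```

```text
5
5
```

View pics/scene0c.png

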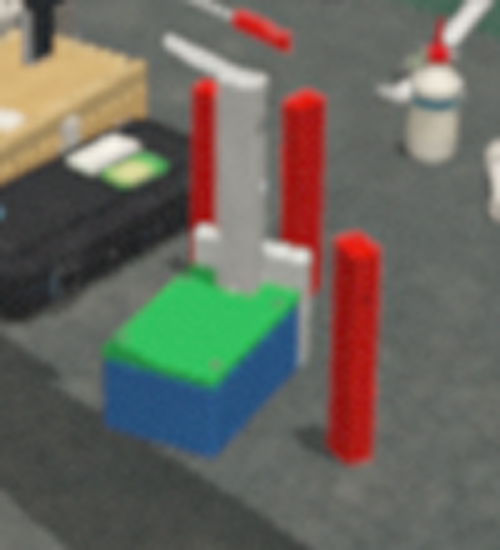

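View pics/side0c.png

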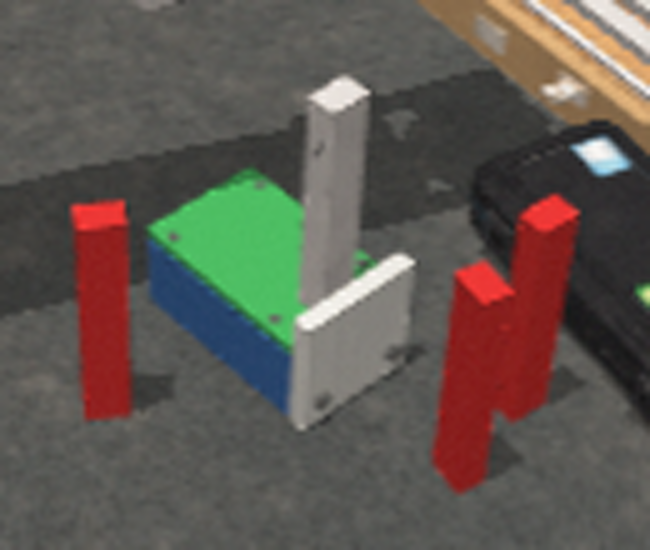

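```bash
cat >> h.py <<'E'
def Z(c,u,v,z):
    e=np.array(c['eye']); r=P(c,u,v,1.0)-e; return e+r*((z-e[2])/r[2])
E
python3 - <<'E'
from h import *
np.set_printoptions(precision=4,suppress=True)
s=L('side0'); 
def q(name,pts,z,c,o):
    for p in pts: print(name,p,Z(c,o[0]+p[0]/5-.4,o[1]+p[1]/5-.4,z))
o=(230,165)
q('bartop',[(305,97),(342,75),(370,90),(335,112)],.21,s,o)
q('stoptop',[(298,328),(293,320),(403,255),(415,263)],.082,s,o)
q('green',[(148,230),(255,170),(293,347)],.06,s,o)
q('redA',[(72,205),(125,203),(128,225),(76,230)],.15,s,o)
q('redAfoot',[(87,418),(131,415)],.0,s,o)
q('redBfoot',[(435,460),(460,492),(487,483)],.0,s,o)
q('redCfoot',[(512,420),(545,405)],0,s,o)
s=L('scene0');o=(235,165)
q('S bartop',[(220,80),(268,78)],.21,s,o)
q('S green',[(103,355),(213,385),(298,300)],.06,s,o)
q('S redA',[(330,455),(352,465),(373,455)],0,s,o)
E
```

```text
bartop (305, 97) [ 0.551  -0.1159  0.21  ]
bartop (342, 75) [ 0.5763 -0.1103  0.21  ]
bartop (370, 90) [ 0.5826 -0.1269  0.21  ]
bartop (335, 112) [ 0.5583 -0.1329  0.21  ]
stoptop (298, 328) [ 0.5321 -0.1501  0.082 ]
stoptop (293, 320) [ 0.5327 -0.1438  0.082 ]
stoptop (403, 255) [ 0.6107 -0.1308  0.082 ]
stoptop (415, 263) [ 0.6131 -0.1391  0.082 ]
green (148, 230) [ 0.5074 -0.0267  0.06  ]
green (255, 170) [ 0.5858 -0.0123  0.06  ]
green (293, 347) [ 0.5338 -0.1436  0.06  ]
redA (72, 205) [ 0.4395 -0.0733  0.15  ]
redA (125, 203) [ 0.4641 -0.085   0.15  ]
redA (128, 225) [ 0.4579 -0.1001  0.15  ]
redA (76, 230) [ 0.433  -0.0907  0.15  ]
redAfoot (87, 418) [ 0.4356 -0.0883  0.    ]
redAfoot (131, 415) [ 0.4581 -0.0981  0.    ]
redBfoot (435, 460) [ 0.5893 -0.2073  0.    ]
redBfoot (460, 492) [ 0.5889 -0.2328 -0.    ]
redBfoot (487, 483) [ 0.6053 -0.2347  0.    ]
redCfoot (512, 420) [ 0.6431 -0.2041 -0.    ]
redCfoot (545, 405) [ 0.6659 -0.204   0.    ]
S bartop (220, 80) [ 0.5766 -0.1088  0.21  ]
S bartop (268, 78) [ 0.5557 -0.1305  0.21  ]
S green (103, 355) [0.5789 0.0005 0.06  ]
S green (213, 385) [ 0.5048 -0.0177  0.06  ]
S green (298, 300) [ 0.5279 -0.1301  0.06  ]
S redA (330, 455) [ 0.4569 -0.0745  0.    ]
S redA (352, 465) [ 0.4399 -0.0748  0.    ]
S redA (373, 455) [ 0.4364 -0.0919  0.    ]
```

```bash
cat >> h.py <<'E'
def cloud(c):
    h,w=c['depth'].shape; u,v=np.meshgrid(np.arange(w),np.arange(h)); d=c['depth'].ravel()
    n=cv2.undistortPoints(np.stack([u.ravel(),v.ravel()],1)[:,None].astype(float),np.array(c['K']),np.array(c['dist']))[:,0]
    p=np.c_[n,np.ones(len(n))]*d[:,None]
    p=p@att(c['attitude']).T+np.array(c['eye']); p[d==0]=np.nan
    return p.reshape(h,w,3)
E
python3 - <<'E'
from h import *
np.set_printoptions(precision=4,suppress=True)
for f in ['side0','scene0','wrist0']:
    c=L(f); p=cloud(c).reshape(-1,3); col=c['color'].reshape(-1,3).astype(int)
    ok=np.isfinite(p[:,0])
    box=ok&(p[:,0]>.41)&(p[:,0]<.70)&(p[:,1]>-.26)&(p[:,1]<.04)
    g=box&(col[:,1]>1.5*col[:,0])&(col[:,1]>1.3*col[:,2])&(abs(p[:,2]-.06)<.015)
    print(f,'green',g.sum())
    if g.sum()>20:
        r=cv2.minAreaRect(p[g][:,:2].astype(np.float32)*1000); print(r,cv2.boxPoints(r), np.median(p[g][:,2]))
    grey=box&(abs(col[:,0]-col[:,2])<25)&(p[:,2]>.1)&(p[:,2]<.23)
    b=grey&(p[:,1]>-.16)&(p[:,1]<-.08)&(p[:,0]>.53)&(p[:,0]<.61)
    print('bar',b.sum())
    if b.sum()>5:
        for z0,z1 in[(.1,.13),(.13,.16),(.16,.19),(.19,.206),(.206,.22)]:
            m=b&(p[:,2]>z0)&(p[:,2]<=z1)
            if m.sum()>2: print(z0,m.sum(),p[m].mean(0),cv2.minAreaRect(p[m][:,:2].astype(np.float32)*1000))
    red=box&(col[:,0]>2*col[:,1])&(col[:,0]>2*col[:,2])&(p[:,2]>.01)
    for i,(x0,x1,y0,y1) in enumerate([(.42,.48,-.12,-.05),(.57,.62,-.26,-.18),(.63,.69,-.24,-.17)]):
        m=red&(p[:,0]>x0)&(p[:,0]<x1)&(p[:,1]>y0)&(p[:,1]<y1)
        if m.sum()>5: print('red',i,m.sum(),p[m].min(0),p[m].max(0))
E
```

```text
side0 green 633
((559.3599243164062, -72.88458251953125), (82.25543975830078, 121.02645111083984), 11.285499572753906) [[ 507.1852  -21.59  ]
 [ 530.8698 -140.2764]
 [ 611.5347 -124.1791]
 [ 587.8501   -5.4928]] 0.05870142597798511
bar 397
0.1 88 [ 0.5646 -0.1275  0.1147] ((565.7854614257812, -128.9788818359375), (17.77655792236328, 28.71090316772461), 69.44566345214844)
0.13 99 [ 0.5645 -0.1274  0.1453] ((567.57666015625, -121.9023666381836), (27.401443481445312, 21.52294921875), 11.728022575378418)
0.16 99 [ 0.5645 -0.1275  0.1751] ((567.1051025390625, -127.87113952636719), (16.587799072265625, 31.09499740600586), 73.5127944946289)
0.19 55 [ 0.565  -0.1268  0.1979] ((568.6942138671875, -122.97066497802734), (27.295604705810547, 18.820106506347656), 0.1396452933549881)
0.206 56 [ 0.5671 -0.1233  0.209 ] ((567.8927612304688, -122.70841979980469), (26.970109939575195, 20.175369262695312), 18.51124382019043)
red 0 405 [ 0.4341 -0.1006  0.0116] [ 0.4634 -0.0731  0.1523]
red 1 452 [ 0.5849 -0.2365  0.01  ] [ 0.606  -0.2068  0.1531]
red 2 389 [ 0.6376 -0.2089  0.0101] [ 0.6671 -0.1872  0.
[... 1257 characters left out ...]

 [ 532.9897 -139.616 ]
 [ 611.2078 -122.9237]
 [ 585.588    -2.8727]] 0.05950181605519128
bar 311
0.1 181 [ 0.5802 -0.1186  0.1153] ((580.2368774414062, -118.42829132080078), (1.9646633863449097, 9.648033142089844), 17.15827178955078)
0.13 126 [ 0.5809 -0.1186  0.1384] ((580.8920288085938, -118.55636596679688), (1.7535433769226074, 9.776676177978516), 8.12311840057373)
0.19 4 [ 0.5535 -0.1116  0.1963] ((553.5982666015625, -111.59425354003906), (1.1409754753112793, 0.12040482461452484), 23.936506271362305)
red 0 3151 [ 0.4389 -0.095   0.01  ] [ 0.4642 -0.069   0.1299]
red 1 1068 [ 0.5859 -0.2294  0.0102] [ 0.6037 -0.2029  0.092 ]
red 2 1499 [ 0.6388 -0.1996  0.01  ] [ 0.666  -0.1811  0.0984]
```

```bash
python3 - <<'E'
from h import *
np.set_printoptions(precision=2,suppress=True)
a=np.radians(12); by=np.array([np.cos(a),np.sin(a),0])
for yaw in (-78,102):
  for psi in (0,20,40,60,75):
    for q1,q23 in ((-.2,1.75),(0.1,2.0)):
      T=R.from_rotvec(-np.radians(psi)*by)*R.from_euler('z',yaw,degrees=True)*R.from_euler('y',90,degrees=True)
      W=(R.from_euler('z',q1)*R.from_euler('y',q23-np.pi/2)).inv()*T
      e=W.as_euler('XYX'); print(yaw,psi,q1,e,  'toolx',T.apply([1,0,0]))
E
```

```text
-78 0 -0.2 [-0.    1.39  1.16] toolx [-0. -0. -1.]
-78 0 0.1 [-0.    1.14  1.46] toolx [-0. -0. -1.]
-78 20 -0.2 [-0.34  1.26  1.24] toolx [ 0.07 -0.33 -0.94]
-78 20 0.1 [-0.39  1.13  1.62] toolx [ 0.07 -0.33 -0.94]
-78 40 -0.2 [-0.69  1.17  1.37] toolx [ 0.13 -0.63 -0.77]
-78 40 0.1 [-0.76  1.18  1.78] toolx [ 0.13 -0.63 -0.77]
-78 60 -0.2 [-1.07  1.13  1.52] toolx [ 0.18 -0.85 -0.5 ]
-78 60 0.1 [-1.12  1.27  1.9 ] toolx [ 0.18 -0.85 -0.5 ]
-78 75 -0.2 [-1.36  1.13  1.65] toolx [ 0.2  -0.94 -0.26]
-78 75 0.1 [-1.37  1.37  1.97] toolx [ 0.2  -0.94 -0.26]
102 0 -0.2 [ 0.    1.39 -1.98] toolx [ 0.  0. -1.]
102 0 0.1 [ 0.    1.14 -1.68] toolx [ 0.  0. -1.]
102 20 -0.2 [-0.34  1.26 -1.9 ] toolx [ 0.07 -0.33 -0.94]
102 20 0.1 [-0.39  1.13 -1.52] toolx [ 0.07 -0.33 -0.94]
102 40 -0.2 [-0.69  1.17 -1.77] toolx [ 0.13 -0.63 -0.77]
102 40 0.1 [-0.76  1.18 -1.36] toolx [ 0.13 -0.63 -0.77]
102 60 -0.2 [-1.07  1.13 -1.62] toolx [ 0.18 -0.85 -0.5 ]
102 60 0.1 [-1.12  1.27 -1.24] toolx [ 0.18 -0.85 -0.5 ]
102 75 -0.2 [-1.36  1.13 -1.49] toolx [ 0.2  -0.94 -0.26]
102 75 0.1 [-1.37  1.37 -1.18] toolx [ 0.2  -0.94 -0.26]
```

Emit:
move_arm([
  [0,0,-0.13,0,0,20,0],
  [0,0,-0.26,0,0,40,0],
  [0,0,-0.39,0,0,60,0],
  [0,0,-0.52,-15,-15,60,0],
  [0,0,-0.65,-30,-30,60,0],
  [0,0,-0.78,-45,-45,60,0],
  [0,0,-0.91,-60,-60,60,0],
  [0,0,-1.04,-75,-80,60,0],
  [0,0,-1.17,-90,-100,60,0],
  [0,0,-1.3,-100,-115,60,0],
  [0,0,-1.361,-107,-120,60,0],
  [0,0,-1.361,-107,-120,60,0],
])

```text
time: 1.35
eef_pos: [0.5667, -0.1206, 0.2899]
tcp_rot: [0.446, 0.55, -0.445, 0.549]
contact_force: [-0.6, 0.5, 0.3]
opening: 0.999
```

```bash
python3 - <<'E'
from h import *
np.set_printoptions(precision=4,suppress=True)
s=readout.get_state(); print(s['eef_pos'],s['qpos'],R.from_quat(s['tcp_rot']).as_matrix(),s['contact_force'])
c=snap('wrist','w1'); p=cloud(c).reshape(-1,3); col=c['color'].reshape(-1,3).astype(int)
m=np.isfinite(p[:,0])&(abs(p[:,2]-.21)<.01)&(np.hypot(p[:,0]-.567,p[:,1]+.121)<.03)
print(m.sum(), cv2.minAreaRect(p[m][:,:2].astype(np.float32)*1000) if m.sum() else 0)
E
```

```text
[ 0.5667 -0.1206  0.2899] [-0.3854  0.0368  1.7517  0.0016  1.3545  0.9767] [[-0.0008  0.9784  0.2068]
 [ 0.002   0.2068 -0.9784]
 [-1.     -0.0004 -0.0021]] [-0.6256  0.4799  0.2814]
1204 ((567.4761352539062, -117.59358978271484), (26.332441329956055, 17.756084442138672), 11.982060432434082)
```

View pics/w1.png

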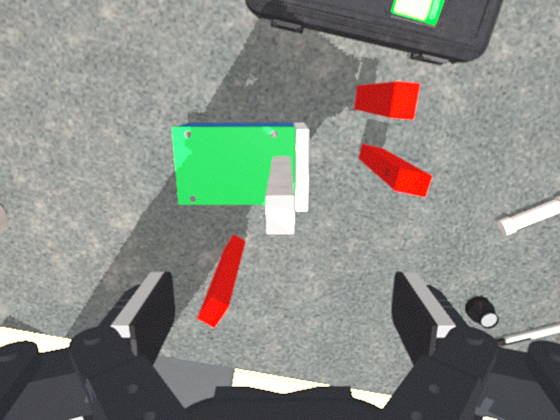

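Emit:
move_arm([
  [0,0,0,1,3,0,160],
  [0,0,0,1,3,0,160],
  [0,0,0,1,3,0,160],
  [0,0,0,1,3,0,160],
  [0,0,0,1,3,0,160],
  [0,0,0,1,3,0,160],
  [0,0,0,1,3,0,160],
  [0,0,0,1,3,0,160],
], newtons=20)

```text
time: 2.2
eef_pos: [0.5682, -0.1171, 0.29]
tcp_rot: [0.445, 0.55, -0.444, 0.549]
contact_force: [-0.3, -0.3, -0.5]
opening: 0.372
```

```bash
python3 - <<'E'
from h import *
np.set_printoptions(precision=4,suppress=True)
c=snap('wrist','w2'); p=cloud(c)
s=readout.get_state(); print(s['eef_pos'])
T=R.from_quat(s['tcp_rot']).as_matrix()
q=(p-s['eef_pos'])@T   # tool frame
for y in (280,290,300,310,320,340):
    print(y,[ (u,q[y,u].round(4)) for u in range(150,420,10) if abs(q[y,u,1])<.03 and q[y,u,0]<.03 and q[y,u,0]>-.09])
im=cv2.imread('pics/w2.png')[200:400,150:430]; cv2.imwrite('pics/w2c.png',cv2.resize(im,None,fx=2.8,fy=2.8))
E
```

```text
[ 0.5682 -0.1172  0.29  ]
280 [(210, array([-0.0161,  0.0068, -0.0276])), (220, array([-0.0235,  0.0107, -0.0225])), (230, array([-0.0238,  0.0109, -0.0189])), (240, array([-0.0166,  0.007 , -0.0163])), (330, array([-0.0235,  0.0107,  0.0165])), (340, array([-0.0232,  0.0106,  0.0201])), (350, array([-0.016 ,  0.0067,  0.0251])), (360, array([-0.0157,  0.0066,  0.0289]))]
290 [(200, array([-0.0235,  0.0067, -0.0298])), (210, array([-0.0231,  0.0065, -0.0263])), (220, array([-0.0314,  0.0112, -0.0212])), (230, array([-0.0312,  0.0111, -0.0179])), (240, array([-0.0191,  0.0043, -0.0161])), (320, array([-0.0001, -0.0065,  0.0157])), (330, array([-0.0297,  0.0103,  0.0158])), (340, array([-0.0301,  0.0105,  0.0191])), (350, array([-0.0227,  0.0063,  0.024 ])), (360, array([-0.023 ,  0.0065,  0.0275]))]
300 [(200, array([-0.0301,  0.0067, -0.0284])), (210, array([-0.0301,  0.0067, -0.025 ])), (220, array([-0.0368,  0.0107, -0.0203])), (230, array([-0.0367,  0.0106, -0.0172])), (240, array([-0.0193,  0.0002, -0.0162])), (320, array([-0.0022, -0.01  ,  0.0156])), (330, array([-0.0322,  0.00
[... 1437 characters left out ...]
 -0.0351])), (170, array([-0.0506,  0.0058, -0.0328])), (180, array([-0.0589,  0.0121, -0.0272])), (190, array([-0.058 ,  0.0114, -0.0248])), (200, array([-0.0592,  0.0123, -0.0219])), (210, array([-0.058 ,  0.0114, -0.0195])), (220, array([-0.0649,  0.0165, -0.0155])), (230, array([-0.0375, -0.0038, -0.0176])), (330, array([-0.0353, -0.0055,  0.0157])), (340, array([-0.0645,  0.0162,  0.0138])), (350, array([-0.0638,  0.0157,  0.0164])), (360, array([-0.0577,  0.0112,  0.0204])), (370, array([-0.0569,  0.0105,  0.0233])), (380, array([-0.0578,  0.0112,  0.0257])), (390, array([-0.0518,  0.0067,  0.0304])), (400, array([-0.0517,  0.0067,  0.0332])), (410, array([-0.0526,  0.0073,  0.0358]))]
```

View pics/w2c.png

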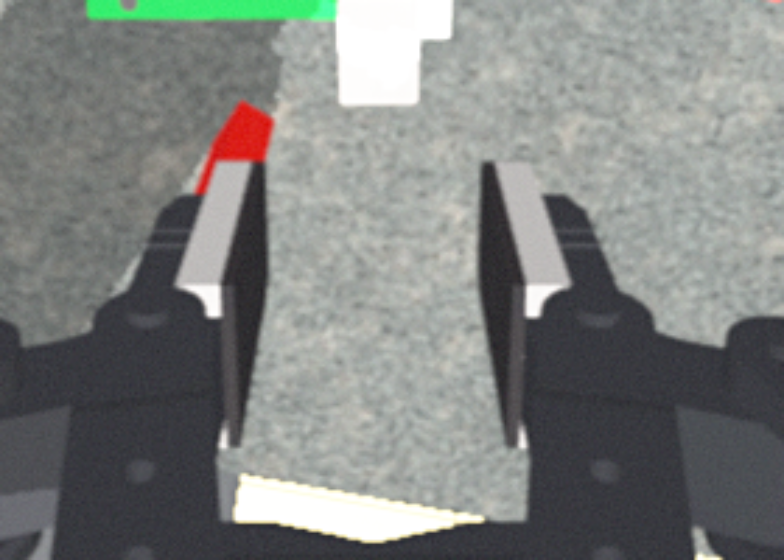

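Emit:
move_arm([
  [0,0,0,-0.5,0,-15,160],
  [0,0,0,-0.5,0,-30,160],
  [0,0,0,-0.5,0,-45,160],
  [0,0,0,-0.5,0,-60,160],
  [0,0,0,-0.5,0,-70,160],
  [0,0,0,-0.5,0,-80,160],
  [0,0,0,-0.5,0,-90,160],
  [0,0,0,-0.5,0,-100,160],
  [0,0,0,-0.5,0,-105,160],
  [0,0,0,-0.5,0,-105,160],
])

```text
time: 3.25
eef_pos: [0.5672, -0.117, 0.184]
tcp_rot: [0.445, 0.551, -0.444, 0.549]
contact_force: [-0.0, 0.0, -0.3]
opening: 0.373
```

```bash
python3 - <<'E'
from h import *
for n in ['scene','side']:
    c=snap(n,n+'3')
for f,(x0,y0,x1,y1) in {'scene3':(215,135,335,275),'side3':(230,135,360,275)}.items():
    im=cv2.imread(f'pics/{f}.png')[y0:y1,x0:x1]
    cv2.imwrite(f'pics/{f}c.png',cv2.resize(im,None,fx=4,fy=4,interpolation=cv2.INTER_CUBIC))
a=cv2.imread('pics/scene3c.png');b=cv2.imread('pics/side3c.png');cv2.imwrite('pics/b3.png',np.hstack([a,b])[:, :])
print(np.hstack([a,b]).shape, readout.get_state()['qpos'])
E
```

```text
(560, 1000, 3) [-0.37928967  0.12095125  1.85662238  0.00208175  1.16450869  0.98056511]
```

View pics/side3c.png

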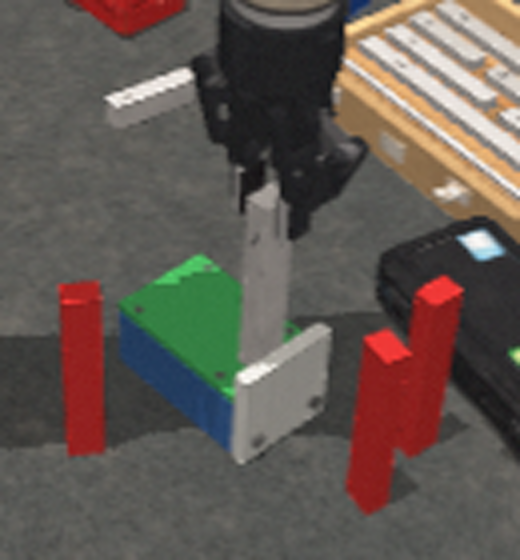

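View pics/scene3c.png

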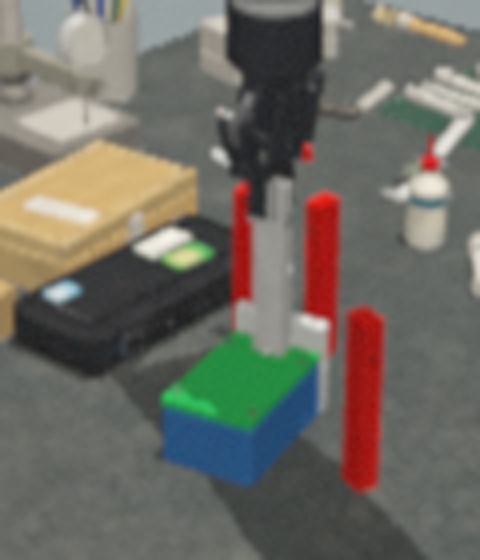

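```bash
cat > traj.py <<'E'
import numpy as np
bx=np.array([.208,-.978]); by=np.array([.978,.208])
def tcp(th,psi,s,c):  # mm, relative to pivot (X,Z)
    t,p=np.radians(th),np.radians(psi)
    u=np.array([-np.sin(t),np.cos(t)]);d=np.array([np.sin(p),-np.cos(p)]);n=np.array([np.cos(p),np.sin(p)])
    return 150*u+s*d+c*n
def rows(ref,lst,psi0):
    for th,psi,s,c,cnt in lst:
        r=-np.radians(psi-psi0); v=tcp(th,psi,s,c)-ref; X,Z=v
        print([round(r*by[0],3),round(r*by[1],3),0,round(X*bx[0],1),round(X*bx[1],1),round(Z,1),cnt])
E
python3 - <<'E'
from traj import *
rows(tcp(0,0,26,9),[(t,t,26,9,177) for t in (0,0,1.5,3,4.5,6,7.5,9,10.5,12,13.5,15)],0)
E
```

```text
[np.float64(-0.0), np.float64(-0.0), 0, np.float64(0.0), np.float64(-0.0), np.float64(0.0), 177]
[np.float64(-0.0), np.float64(-0.0), 0, np.float64(0.0), np.float64(-0.0), np.float64(0.0), 177]
[np.float64(-0.026), np.float64(-0.005), 0, np.float64(-0.7), np.float64(3.2), np.float64(0.2), 177]
[np.float64(-0.051), np.float64(-0.011), 0, np.float64(-1.4), np.float64(6.4), np.float64(0.3), 177]
[np.float64(-0.077), np.float64(-0.016), 0, np.float64(-2.0), np.float64(9.5), np.float64(0.3), 177]
[np.float64(-0.102), np.float64(-0.022), 0, np.float64(-2.7), np.float64(12.7), np.float64(0.3), 177]
[np.float64(-0.128), np.float64(-0.027), 0, np.float64(-3.4), np.float64(15.9), np.float64(0.1), 177]
[np.float64(-0.154), np.float64(-0.033), 0, np.float64(-4.1), np.float64(19.1), np.float64(-0.1), 177]
[np.float64(-0.179), np.float64(-0.038), 0, np.float64(-4.7), np.float64(22.2), np.float64(-0.4), 177]
[np.float64(-0.205), np.float64(-0.044), 0, np.float64(-5.4), np.float64(25.4), np.float64(-0.8), 177]
[np.float64(-0.23), np.float64(-0.049), 0, np.float64(-6.1), np.float64(28.6), np.float64(-1.3), 177]
[np.float64(-0.256), np.float64(-0.054), 0, np.float64(-6.7), np.float64(31.7), np.float64(-1.9), 177]
```

Emit:
move_arm([
  [0,0,0,0,0,0,177],
  [0,0,0,0,0,0,177],
  [-0.026,-0.005,0,-0.7,3.2,0.2,177],
  [-0.051,-0.011,0,-1.4,6.4,0.3,177],
  [-0.077,-0.016,0,-2.0,9.5,0.3,177],
  [-0.102,-0.022,0,-2.7,12.7,0.3,177],
  [-0.128,-0.027,0,-3.4,15.9,0.1,177],
  [-0.154,-0.033,0,-4.1,19.1,-0.1,177],
  [-0.179,-0.038,0,-4.7,22.2,-0.4,177],
  [-0.205,-0.044,0,-5.4,25.4,-0.8,177],
  [-0.23,-0.049,0,-6.1,28.6,-1.3,177],
  [-0.256,-0.054,0,-6.7,31.7,-1.9,177],
])

```text
time: 4.55
eef_pos: [0.5611, -0.085, 0.1833]
tcp_rot: [0.383, 0.473, -0.499, 0.617]
contact_force: [-0.4, 0.5, -0.2]
opening: 0.308
```

```bash
cat >> h.py <<'E'
def two(k):
    o=[]
    for n,(x0,y0,x1,y1) in {'scene':(205,135,325,275),'side':(210,125,350,265)}.items():
        c=snap(n,n+k); im=c['color'][y0:y1,x0:x1,::-1]; o.append(cv2.resize(im,(int(4*(x1-x0)*.72),int(4*140*.72)),interpolation=cv2.INTER_CUBIC))
    cv2.imwrite(f'pics/two{k}.png',np.hstack(o))
    s=readout.get_state(); print(s['time'],s['eef_pos'].round(4),s['qpos'].round(2),s['contact_force'].round(1),s['opening']); print(R.from_quat(s['tcp_rot']).as_matrix().round(3))
E
python3 -c "
from h import *
two('4')"
```

```text
4.65 [ 0.5608 -0.0843  0.1829] [-0.22  0.06  1.94 -0.27  1.04  1.26] [ 0.4 -0.2 -0.1] 0.30962391846687404
[[ 0.053  0.978  0.203]
 [-0.251  0.21  -0.945]
 [-0.966 -0.001  0.257]]
```

View pics/two4.png

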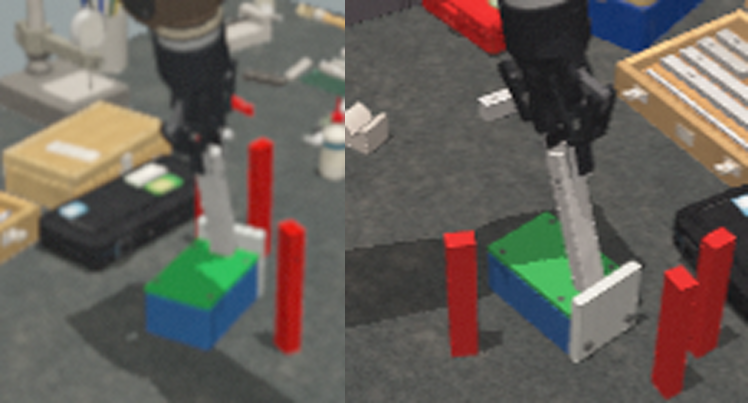

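```bash
python3 - <<'E' | sed 's/np.float64(\([-0-9.]*\))/\1/g'
from traj import *
def go(t0,c0,ts,cs,cnt,s=26,s0=26):
    print('--');rows(tcp(t0,t0,s0,c0),[(t,t,s,c,k) for t,c,k in zip(ts,cs,cnt)],t0)
go(15,9,[16,18,20,22,24,26,28,30,32,34,36,37],[9,9,10,11,12,13,14,14,14,14,14,14],[177,172,167,162,157,152,147,147,147,147,147,147])
go(37,14,[38,40,42,44,46,48,50,52,54,56,58,60],[14]*12,[147]*12)
E
```

```text
--
[-0.017, -0.004, 0, -0.4, 2.1, -0.4, 177]
[-0.051, -0.011, 0, -1.3, 6.2, -1.4, 172]
[-0.085, -0.018, 0, -2.0, 9.4, -2.2, 167]
[-0.119, -0.025, 0, -2.7, 12.6, -3.0, 162]
[-0.154, -0.033, 0, -3.3, 15.7, -3.9, 157]
[-0.188, -0.04, 0, -4.0, 18.8, -5.0, 152]
[-0.222, -0.047, 0, -4.7, 22.0, -6.0, 147]
[-0.256, -0.054, 0, -5.5, 25.9, -7.7, 147]
[-0.29, -0.062, 0, -6.3, 29.8, -9.5, 147]
[-0.324, -0.069, 0, -7.1, 33.6, -11.5, 147]
[-0.358, -0.076, 0, -7.9, 37.3, -13.6, 147]
[-0.376, -0.08, 0, -8.3, 39.2, -14.6, 147]
--
[-0.017, -0.004, 0, -0.4, 1.8, -1.1, 147]
[-0.051, -0.011, 0, -1.2, 5.4, -3.5, 147]
[-0.085, -0.018, 0, -1.9, 8.9, -5.9, 147]
[-0.119, -0.025, 0, -2.6, 12.3, -8.5, 147]
[-0.154, -0.033, 0, -3.3, 15.7, -11.2, 147]
[-0.188, -0.04, 0, -4.0, 18.9, -14.1, 147]
[-0.222, -0.047, 0, -4.7, 22.1, -17.0, 147]
[-0.256, -0.054, 0, -5.3, 25.1, -20.1, 147]
[-0.29, -0.062, 0, -6.0, 28.0, -23.2, 147]
[-0.324, -0.069, 0, -6.6, 30.8, -26.5, 147]
[-0.358, -0.076, 0, -7.1, 33.5, -29.9, 147]
[-0.393, -0.083, 0, -7.7, 36.1, -33.3, 147]
```

Emit:
move_arm([
  [-0.017,-0.004,0,-0.4,2.1,-0.4,177],
  [-0.051,-0.011,0,-1.3,6.2,-1.4,172],
  [-0.085,-0.018,0,-2.0,9.4,-2.2,167],
  [-0.119,-0.025,0,-2.7,12.6,-3.0,162],
  [-0.154,-0.033,0,-3.3,15.7,-3.9,157],
  [-0.188,-0.04,0,-4.0,18.8,-5.0,152],
  [-0.222,-0.047,0,-4.7,22.0,-6.0,147],
  [-0.256,-0.054,0,-5.5,25.9,-7.7,147],
  [-0.29,-0.062,0,-6.3,29.8,-9.5,147],
  [-0.324,-0.069,0,-7.1,33.6,-11.5,147],
  [-0.358,-0.076,0,-7.9,37.3,-13.6,147],
  [-0.376,-0.08,0,-8.3,39.2,-14.6,147],
])

```text
time: 5.85
eef_pos: [0.5519, -0.0444, 0.1672]
tcp_rot: [0.28, 0.348, -0.563, 0.696]
contact_force: [-0.5, -0.1, -2.1]
opening: 0.423
```

```bash
python3 -c "
from h import *
two('5')"
```

```text
5.95 [ 0.552  -0.0444  0.1673] [ 0.    0.1   2.02 -0.76  1.02  1.77] [ 0.6  0.1 -1. ] 0.4218853811871171
[[ 0.124  0.978  0.17 ]
 [-0.587  0.211 -0.782]
 [-0.8   -0.003  0.6  ]]
```

View pics/two5.png

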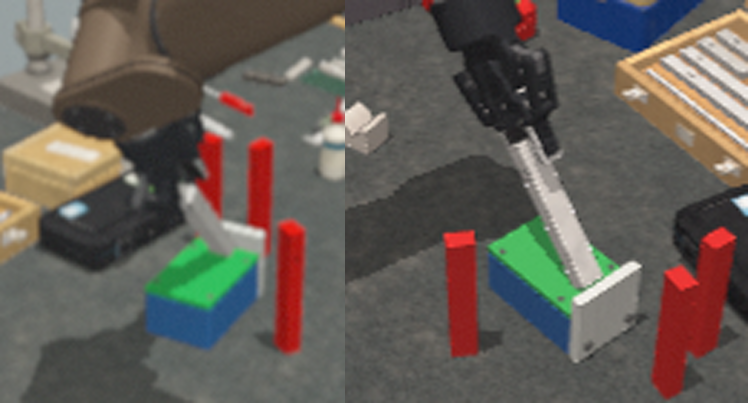

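Emit:
move_arm([
  [-0.017,-0.004,0,-0.4,1.8,-1.1,147],
  [-0.051,-0.011,0,-1.2,5.4,-3.5,147],
  [-0.085,-0.018,0,-1.9,8.9,-5.9,147],
  [-0.119,-0.025,0,-2.6,12.3,-8.5,147],
  [-0.154,-0.033,0,-3.3,15.7,-11.2,147],
  [-0.188,-0.04,0,-4.0,18.9,-14.1,147],
  [-0.222,-0.047,0,-4.7,22.1,-17.0,147],
  [-0.256,-0.054,0,-5.3,25.1,-20.1,147],
  [-0.29,-0.062,0,-6.0,28.0,-23.2,147],
  [-0.324,-0.069,0,-6.6,30.8,-26.5,147],
  [-0.358,-0.076,0,-7.1,33.5,-29.9,147],
  [-0.393,-0.083,0,-7.7,36.1,-33.3,147],
])

```text
time: 7.15
eef_pos: [0.5445, -0.0084, 0.1336]
tcp_rot: [0.162, 0.203, -0.608, 0.751]
contact_force: [0.1, 0.1, -2.4]
opening: 0.423
```

```bash
python3 -c "
from h import *
two('6')
c=L('side6'); p=cloud(c); 
"
```

```text
7.25 [ 0.5437 -0.0079  0.1322] [ 0.2   0.29  2.04 -1.18  1.21  2.24] [-1.1  1.7 -3.3] 0.41796592754787076
[[ 0.178  0.978  0.111]
 [-0.846  0.21  -0.491]
 [-0.503 -0.006  0.864]]
```

View pics/two6.png

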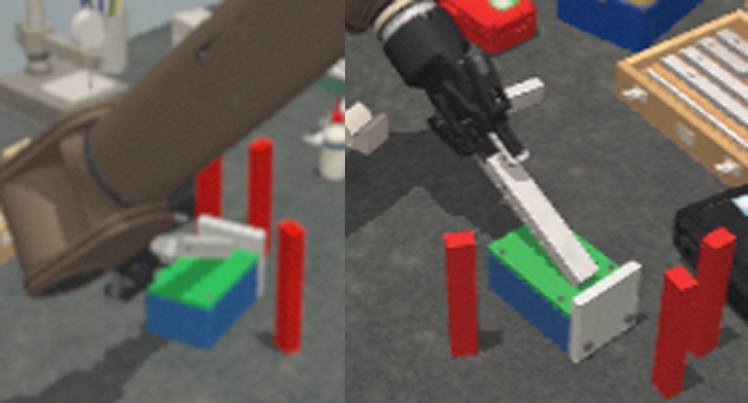

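View pics/side6.png

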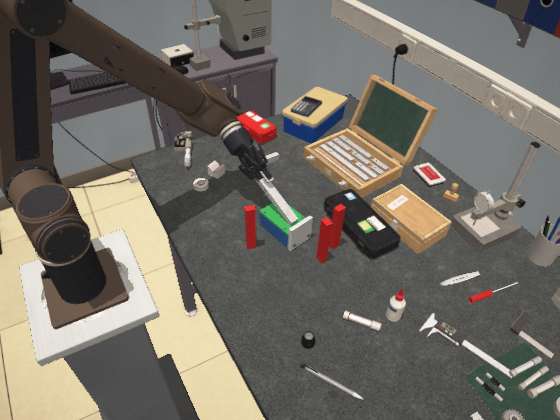

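```bash
python3 - <<'E'
from h import *
np.set_printoptions(precision=4,suppress=True)
c=L('side0')
for n,u,v in [('short',267,158),('shortL',258,161),('shortR',278,154),('v',216,169),('ring',201,184),('redbox',257,125),('redboxnear',258,140),('case',340,205)]: print(n,P(c,u,v))
from traj import *
c=L('side6'); p=cloud(c); col=c['color'].astype(int)
ctr=np.array([.5593,-.0712]); 
X=(p[...,:2]-ctr)@bx*1000; Y=(p[...,:2]-ctr)@by*1000; Zz=p[...,2]*1000
g=(abs(Y)<25)&(X>-70)&(X<56)&(Zz>66)&(abs(col[...,0]-col[...,2])<30)&(col[...,0]>110)
print(g.sum()); pts=np.c_[X[g],Zz[g]]
for x0 in range(-70,60,15):
    m=(pts[:,0]>x0)&(pts[:,0]<x0+15)
    if m.sum(): print(x0,m.sum(),np.median(pts[m],0),np.percentile(pts[m,1],95))
E
```

```text
short [0.6671 0.219  0.0229]
shortL [0.634  0.2214 0.0207]
shortR [0.7099 0.2188 0.0246]
v [0.4882 0.2374 0.031 ]
ring [ 0.428   0.227  -0.0007]
redbox [0.7126 0.3778 0.0491]
redboxnear [0.697  0.3412 0.011 ]
case [ 0.6589 -0.1902  0.15  ]
540
-70 69 [-61.1829 132.2193] 160.70722544692512
-55 79 [-48.6181 124.8094] 155.00586431544613
-40 70 [-33.0952 115.3988] 121.31344133357055
-25 67 [-16.9286 106.9206] 113.75250095178129
-10 61 [ -1.6322 100.3516] 104.78064436307267
5 67 [12.14   92.1937] 98.49108464363222
20 64 [27.4174 85.1303] 88.95412448699312
35 62 [42.7541 77.5632] 83.0189793483329
50 1 [50.8407 76.1793] 76.17927675087633
```

```bash
python3 - <<'E' | sed 's/np.float64(\([-0-9.]*\))/\1/g'
from traj import *
n=12
th=np.linspace(60,76,n+1)[1:];s=np.linspace(26,19,n+1)[1:];c=np.linspace(14,17,n+1)[1:];k=np.linspace(147,129,n+1)[1:].round().astype(int)
rows(tcp(60,60,26,14),[(a,60,b,d,int(e)) for a,b,d,e in zip(th,s,c,k)],60)
print('--')
th=np.linspace(76,90,n+1)[1:];s=np.linspace(19,14,n+1)[1:]
rows(tcp(76,60,19,17),[(a,60,b,17,129) for a,b in zip(th,s)],60)
E
```

```text
[-0.0, -0.0, 0, -0.4, 2.0, -2.5, 146]
[-0.0, -0.0, 0, -0.9, 4.0, -5.1, 144]
[-0.0, -0.0, 0, -1.3, 5.9, -7.7, 142]
[-0.0, -0.0, 0, -1.6, 7.8, -10.4, 141]
[-0.0, -0.0, 0, -2.0, 9.5, -13.0, 140]
[-0.0, -0.0, 0, -2.4, 11.2, -15.8, 138]
[-0.0, -0.0, 0, -2.7, 12.8, -18.5, 136]
[-0.0, -0.0, 0, -3.1, 14.4, -21.3, 135]
[-0.0, -0.0, 0, -3.4, 15.8, -24.1, 134]
[-0.0, -0.0, 0, -3.7, 17.2, -26.9, 132]
[-0.0, -0.0, 0, -3.9, 18.5, -29.7, 130]
[-0.0, -0.0, 0, -4.2, 19.8, -32.6, 129]
--
[-0.0, -0.0, 0, -0.2, 1.0, -2.8, 129]
[-0.0, -0.0, 0, -0.4, 2.0, -5.5, 129]
[-0.0, -0.0, 0, -0.6, 3.0, -8.3, 129]
[-0.0, -0.0, 0, -0.8, 3.8, -11.1, 129]
[-0.0, -0.0, 0, -1.0, 4.6, -13.9, 129]
[-0.0, -0.0, 0, -1.1, 5.4, -16.8, 129]
[-0.0, -0.0, 0, -1.3, 6.1, -19.6, 129]
[-0.0, -0.0, 0, -1.4, 6.7, -22.4, 129]
[-0.0, -0.0, 0, -1.5, 7.3, -25.3, 129]
[-0.0, -0.0, 0, -1.7, 7.8, -28.1, 129]
[-0.0, -0.0, 0, -1.7, 8.2, -30.9, 129]
[-0.0, -0.0, 0, -1.8, 8.6, -33.8, 129]
```

Emit:
move_arm([
  [0,0,0,-0.4,2.0,-2.5,146],
  [0,0,0,-0.9,4.0,-5.1,144],
  [0,0,0,-1.3,5.9,-7.7,142],
  [0,0,0,-1.6,7.8,-10.4,141],
  [0,0,0,-2.0,9.5,-13.0,140],
  [0,0,0,-2.4,11.2,-15.8,138],
  [0,0,0,-2.7,12.8,-18.5,136],
  [0,0,0,-3.1,14.4,-21.3,135],
  [0,0,0,-3.4,15.8,-24.1,134],
  [0,0,0,-3.7,17.2,-26.9,132],
  [0,0,0,-3.9,18.5,-29.7,130],
  [0,0,0,-4.2,19.8,-32.6,129],
])

```text
time: 8.45
eef_pos: [0.5395, 0.012, 0.0994]
tcp_rot: [0.161, 0.205, -0.607, 0.75]
contact_force: [1.3, 0.0, -2.9]
opening: 0.492
```

```bash
cat >> h.py <<'E'
def prof(f):
    from traj import bx,by
    c=L(f); p=cloud(c); col=c['color'].astype(int)
    ctr=np.array([.5593,-.0712]); 
    X=(p[...,:2]-ctr)@bx*1000; Y=(p[...,:2]-ctr)@by*1000; Zz=p[...,2]*1000
    g=(abs(Y)<25)&(X>-115)&(X<48)&(Zz>64)&(Zz<180)&(abs(col[...,0]-col[...,2])<30)&(col[...,0]>110)
    for x0 in range(-115,48,15):
        m=g&(X>x0)&(X<x0+15)
        if m.sum(): print(x0,m.sum(),np.median(X[m]).round(1),np.median(Y[m]).round(1),np.percentile(Zz[m],[50,90]).round(1))
E
python3 -c "
from h import *
two('7'); prof('side7')"
```

```text
8.55 [0.5392 0.012  0.099 ] [ 0.24  0.36  2.03 -1.17  1.21  2.31] [-0.3 -0.3 -2.8] 0.49588004368058
[[ 0.178  0.978  0.112]
 [-0.846  0.21  -0.491]
 [-0.503 -0.007  0.864]]
-115 9 -102.5 -12.8 [103.3 140.5]
-100 52 -92.9 -11.4 [101.8 135.1]
-85 79 -75.9 -7.5 [ 99.8 126.6]
-70 50 -62.6 -6.3 [95.7 98.5]
-55 51 -47.2 -6.9 [93.1 96. ]
-40 57 -32.5 -7.6 [90. 93.]
-25 51 -17.7 -8.6 [86.7 90.8]
-10 57 -2.0 -6.1 [84.7 87.5]
5 56 12.8 -8.0 [81.8 84.9]
20 59 27.6 -5.6 [78.3 81.6]
35 42 41.2 -5.6 [76.3 79.2]
```

View pics/two7.png

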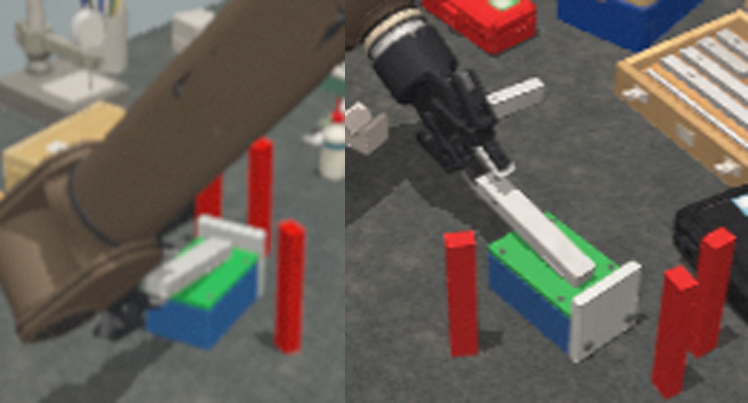

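Emit:
move_arm([
  [0,0,0,-0.2,1.0,-2.8,129],
  [0,0,0,-0.4,2.0,-5.5,129],
  [0,0,0,-0.6,3.0,-8.3,129],
  [0,0,0,-0.8,3.8,-11.1,129],
  [0,0,0,-1.0,4.6,-13.9,129],
  [0,0,0,-1.1,5.4,-16.8,129],
  [0,0,0,-1.3,6.1,-19.6,129],
  [0,0,0,-1.4,6.7,-22.0,129],
  [0,0,0,-1.5,7.3,-24.0,129],
  [0,0,0,-1.5,7.3,-26.0,129],
  [0,0,0,-1.5,7.3,-27.0,129],
  [0,0,0,-1.5,7.3,-28.0,129],
])

```text
time: 9.75
eef_pos: [0.5382, 0.0193, 0.0717]
tcp_rot: [0.161, 0.204, -0.607, 0.751]
contact_force: [-0.3, -0.4, -0.6]
opening: 0.494
```

```bash
python3 -c "
from h import *
two('8'); prof('side8')"
```

```text
9.85 [0.538  0.0193 0.0714] [ 0.25  0.42  2.02 -1.18  1.2   2.37] [ 0.4 -0.1  0.7] 0.49271187170485237
[[ 0.179  0.978  0.111]
 [-0.846  0.21  -0.49 ]
 [-0.503 -0.007  0.864]]
-115 23 -104.4 -10.5 [ 77.5 109.9]
-100 50 -93.1 -10.6 [ 77.4 105.4]
-85 66 -79.4 -5.7 [78.  97.4]
-70 41 -62.1 -6.5 [76.5 78.7]
-55 44 -48.0 -5.5 [76.3 78.4]
-40 41 -31.9 -5.3 [76.3 78.3]
-25 42 -17.8 -7.9 [76.1 78.2]
-10 47 -2.5 -5.3 [76.3 78.9]
5 48 12.8 -6.2 [76.  78.1]
20 45 27.5 -4.9 [76.6 78.4]
35 40 40.7 -5.2 [74.2 77.7]
```

View pics/two8.png

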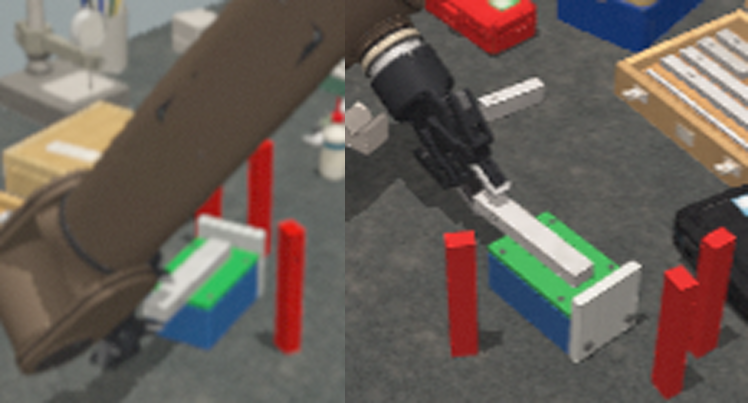

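Emit:
move_arm([
  [0,0,0,-0.2,1,-2,129],
  [0,0,0,-1.2,6,0,129],
  [0,0,0,-3,14,4,129],
  [0,0,0,-5,24,10,129],
  [0,0,0,-8,36,18,129],
  [0,0,0,-10,46,26,129],
  [0.1,0.02,0,-10,48,40,129],
  [0.22,0.047,0,-10,48,55,160],
  [0.34,0.072,0,-10,48,70,200],
  [0.46,0.098,0,-10,48,80,255],
  [0.58,0.123,0,-10,48,85,255],
  [0.7,0.149,0,-10,48,85,255],
])

```text
time: 11.05
eef_pos: [0.529, 0.0686, 0.1594]
tcp_rot: [0.366, 0.455, -0.508, 0.633]
contact_force: [-1.0, -0.3, -0.7]
opening: -0.0
```

```bash
python3 -c "
from h import *
two('9'); prof('side9'); snap('wrist','w9')"
```

```text
11.15 [0.5295 0.0663 0.1595] [ 0.08  0.06  2.   -0.37  1.07  1.62] [-0.8  0.2  0.6] -0.0023065939503872823
[[ 0.07   0.977  0.2  ]
 [-0.315  0.212 -0.925]
 [-0.946  0.002  0.323]]
-115 21 -103.3 -6.3 [76.  77.9]
-100 41 -91.2 -6.2 [75.9 77. ]
-85 39 -75.9 -6.1 [76.5 78.7]
-70 41 -62.2 -4.2 [76.1 78.3]
-55 39 -48.8 -6.8 [76.  78.2]
-40 47 -32.6 -4.9 [76.3 79.2]
-25 43 -17.6 -7.5 [76.3 78.8]
-10 48 -3.0 -4.4 [76.4 78.1]
5 50 12.9 -7.8 [75.8 78.7]
20 48 27.8 -5.0 [76.2 77.9]
35 39 41.0 -4.8 [74.9 78.1]
```

View pics/two9.png

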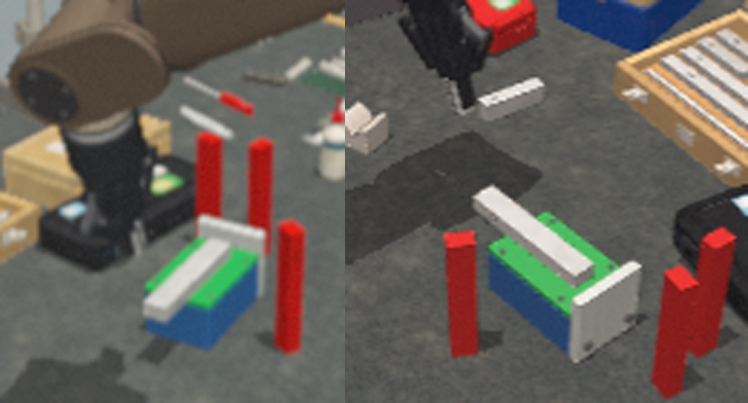

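View pics/w9.png

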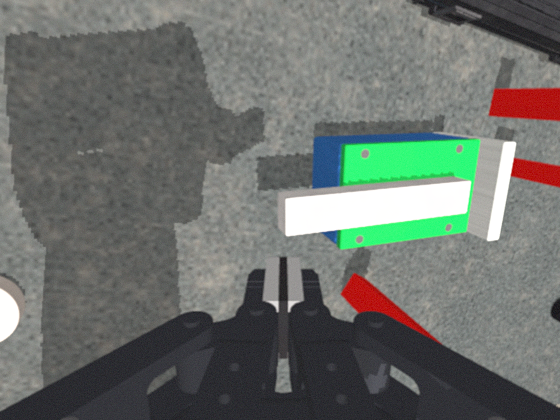

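```bash
cat > bar.py <<'E'
from h import *
from traj import bx,by
def barrect(f):
    c=L(f); p=cloud(c); col=c['color'].astype(int); ctr=np.array([.5593,-.0712])
    X=(p[...,:2]-ctr)@bx*1000; Y=(p[...,:2]-ctr)@by*1000; Zz=p[...,2]*1000
    m=(abs(Zz-78)<5)&(abs(Y)<25)&(X>-150)&(X<57)&(abs(col[...,0]-col[...,1])<25)
    m=cv2.morphologyEx(m.astype(np.uint8),cv2.MORPH_OPEN,np.ones((3,3)))>0
    r=cv2.minAreaRect(np.c_[X[m],Y[m]].astype(np.float32)); print('bar',m.sum(),r,np.median(Zz[m]))
    g=(col[...,1]>1.5*col[...,0])&(abs(Zz-60)<8); print('green',cv2.minAreaRect(np.c_[X[g],Y[g]].astype(np.float32)))
    s=(abs(Zz-82)<3)&(X>58)&(X<80)&(abs(Y)<45); print('stoptop X',np.percentile(X[s],[1,5,50,95]) if s.sum() else 0)
E
python3 -c "
from bar import *
barrect('w9')"
```

```text
bar 6690 ((-36.43579864501953, -2.625459671020508), (151.02891540527344, 26.66918182373047), 0.40018096566200256) 77.50384668071106
green ((0.23536300659179688, -0.3699684143066406), (80.33861541748047, 124.1876220703125), 89.9194564819336)
stoptop X [60.23900771 60.80713754 65.2243026  71.72664664]
```

Emit:
move_arm([
  [0.1,0.021,0,-2,-1,-10,255],
  [0.2,0.043,0,-2,-1,-20,255],
  [0.321,0.069,0,-2,-1,-35,255],
  [0.321,0.069,0,-2,-1,-50,255],
  [0.321,0.069,0,-2,-1,-65,255],
  [0.321,0.069,0,-2,-1,-80,255],
  [0.321,0.069,0,-2,-1,-95,255],
  [0.321,0.069,0,-2,-1,-103,255],
  [0.321,0.069,0,-2,-1,-103,255],
])

```text
time: 12.1
eef_pos: [0.5252, 0.0663, 0.0532]
tcp_rot: [0.442, 0.551, -0.445, 0.55]
contact_force: [-0.3, 0.2, -0.1]
opening: 0.003
```

```bash
python3 -c "
from bar import *
two('10'); snap('wrist','w10'); barrect('w10')"
```

```text
12.2 [0.5268 0.0659 0.0551] [-0.07  0.19  2.05 -0.    0.9   1.29] [ 0.7 -0.2  0.4] 0.00013767141334151996
[[ 0.     0.977  0.213]
 [-0.002  0.213 -0.977]
 [-1.    -0.     0.002]]
bar 12965 ((-92.95460510253906, -2.8295106887817383), (27.159154891967773, 114.08000183105469), 89.96527862548828) 77.60118433138712
green ((-39.77676773071289, -0.6762619018554688), (44.054588317871094, 81.15406799316406), 0.27317750453948975)
stoptop X 0
```

View pics/w10.png

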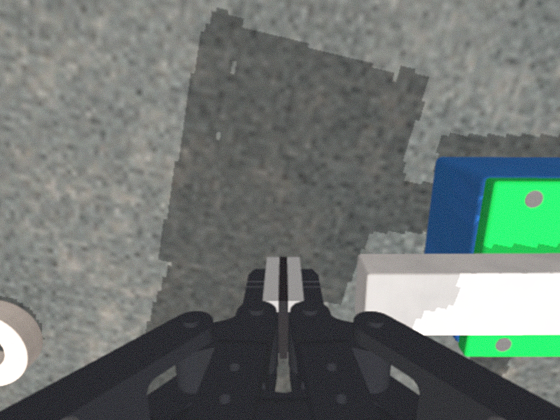

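View pics/two10.png

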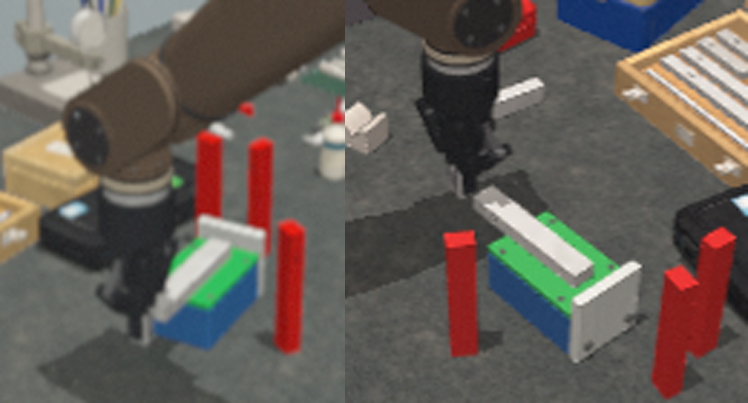

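Emit:
move_arm([
  [0,0,0,0.8,-4,0,255],
  [0,0,0,1.7,-8,0,255],
  [0,0,0,2.5,-11.7,0,255],
  [0,0,0,2.9,-13.7,0,255],
  [0,0,0,3.3,-15.7,0,255],
  [0,0,0,3.7,-17.6,0,255],
  [0,0,0,4.2,-19.6,0,255],
  [0,0,0,4.6,-21.5,0,255],
  [0,0,0,5.0,-23.5,0,255],
])

```text
time: 13.15
eef_pos: [0.5319, 0.0433, 0.0558]
tcp_rot: [0.444, 0.55, -0.444, 0.551]
contact_force: [-0.4, 4.6, 2.9]
opening: 0.007
```

```bash
cat >> bar.py <<'E'
def xend(f,lo=-60,hi=57):  # foot end from side cam: bar top face
    c=L(f); p=cloud(c); col=c['color'].astype(int); ctr=np.array([.5593,-.0712])
    X=(p[...,:2]-ctr)@bx*1000; Y=(p[...,:2]-ctr)@by*1000; Zz=p[...,2]*1000
    m=(abs(Zz-77)<5)&(abs(Y)<22)&(X>-150)&(X<75)&(col[...,1]<1.3*col[...,0])
    print(f,m.sum(),np.percentile(X[m],[0,1,50,99,100]))
E
python3 -c "
from bar import *
two('11');xend('side9');xend('scene9'); xend('side11');xend('scene11')"
```

```text
13.25 [0.532  0.043  0.0558] [-0.11  0.2   2.04 -0.    0.9   1.25] [-1.   5.4  2.8] -0.0034187362270209883
[[ 0.001  0.977  0.212]
 [-0.001  0.212 -0.977]
 [-1.     0.001  0.001]]
side9 402 [-106.38948259 -105.53691874  -19.97139629   73.45352102   74.84388638]
scene9 287 [-113.60008268 -112.73184792  -31.8359845    65.78808859   70.92852108]
side11 429 [-125.54089784 -111.88167271  -18.66033586   72.96293497   74.3138486 ]
scene11 264 [-134.45777952 -131.60638832  -23.0450271    65.91726173   72.5897881 ]
```

View pics/two11.png

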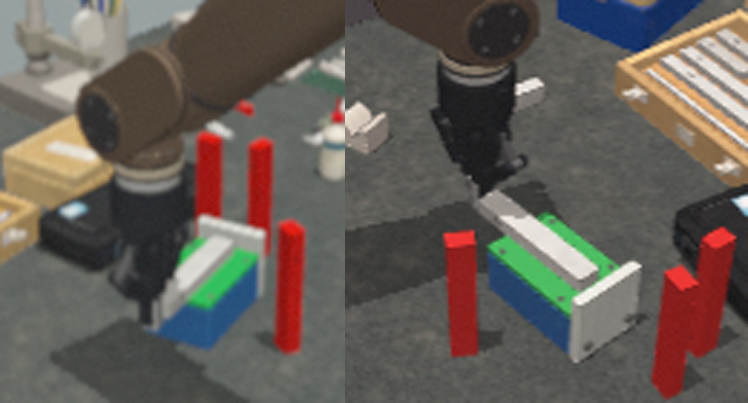

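Emit:
move_arm([
  [0,0,0,0.3,-1.5,0,255],
  [0,0,0,0.6,-3,0,255],
  [0,0,0,1.0,-4.5,0,255],
  [0,0,0,1.3,-6,0,255],
  [0,0,0,1.6,-7.5,0,255],
  [0,0,0,1.9,-9,0,255],
  [0,0,0,2.2,-10.5,0,255],
  [0,0,0,2.6,-12,0,255],
  [0,0,0,2.9,-13.5,0,255],
])

```text
time: 14.15
eef_pos: [0.5347, 0.03, 0.0558]
tcp_rot: [0.444, 0.55, -0.444, 0.551]
contact_force: [-1.3, 4.5, 2.4]
opening: 0.002
```

```bash
python3 -c "
from bar import *
two('12')
im=cv2.imread('pics/side12.png')[185:255,250:330]; cv2.imwrite('pics/s12c.png',cv2.resize(im,None,fx=8,fy=8,interpolation=cv2.INTER_CUBIC))
"
```

```text
14.25 [0.5348 0.0298 0.0558] [-0.13  0.2   2.04 -0.    0.91  1.22] [-0.8  4.6  1.8] -0.00022079741932587164
[[ 0.001  0.977  0.212]
 [-0.     0.212 -0.977]
 [-1.     0.001  0.   ]]
```

View pics/s12c.png

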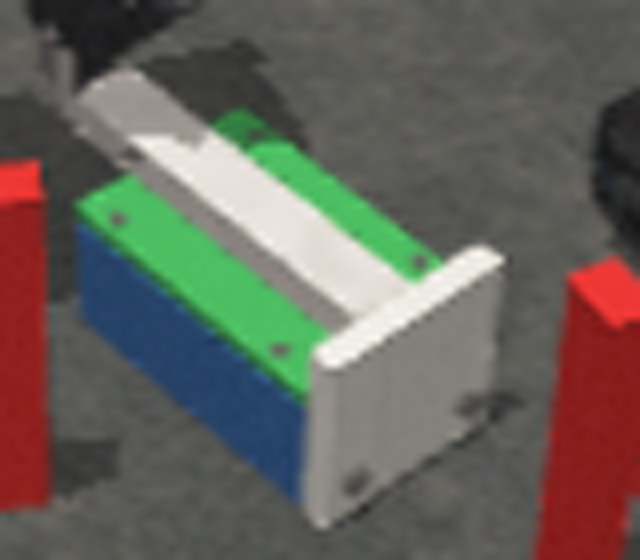

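Emit:
move_arm([
  [0,0,0,0.1,-0.6,0,255],
  [0,0,0,0.25,-1.2,0,255],
  [0,0,0,0.4,-1.8,0,255],
  [0,0,0,0.5,-2.4,0,255],
])

```text
time: 14.65
eef_pos: [0.5351, 0.0282, 0.0558]
tcp_rot: [0.444, 0.551, -0.444, 0.55]
contact_force: [-1.1, 7.6, 2.4]
opening: 0.004
```

Emit:
move_arm([
  [0,0,0,0.1,-0.5,0,255],
  [0,0,0,0.2,-1.0,0,255],
  [0,0,0,0.3,-1.5,0,255],
])

```text
time: 14.95
eef_pos: [0.5352, 0.0282, 0.0559]
tcp_rot: [0.445, 0.551, -0.443, 0.549]
contact_force: [-2.8, 10.7, 3.3]
opening: -0.004
```

```bash
python3 -c "
from bar import *
two('13')
im=cv2.imread('pics/scene13.png')[200:255,245:300]; cv2.imwrite('pics/s13c.png',cv2.resize(im,None,fx=10,fy=10,interpolation=cv2.INTER_CUBIC))
"
```

```text
15.05 [0.5352 0.0282 0.0559] [-0.14  0.2   2.03  0.01  0.91  1.22] [-1.3  9.6  3. ] -0.0014604295532947788
[[-0.001  0.978  0.211]
 [ 0.004  0.211 -0.978]
 [-1.     0.    -0.005]]
```

View pics/s13c.png

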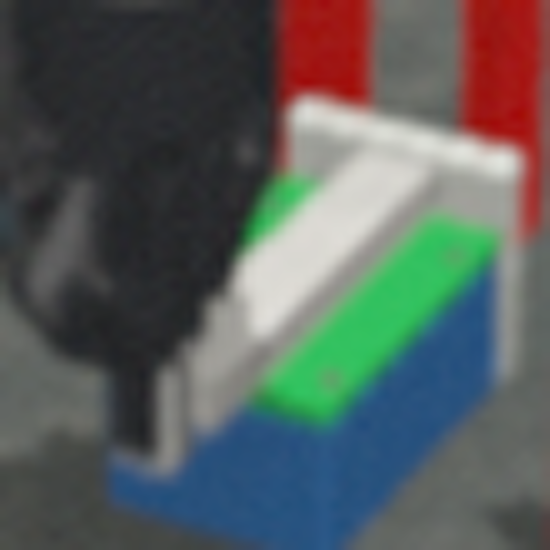

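Emit:
move_arm([
  [0,0,0,-0.4,2,0,255],
  [0,0,0,-1.2,6,0,255],
  [0,0,0,-3,14,0,255],
  [0,0,0,-6,28,0,255],
  [0,0,0,-8,38,15,255],
  [0,0,0,-8,40,40,255],
  [0,0,0,-8,40,70,255],
  [0,0,0,-8,40,100,255],
  [0,0,0,-8,40,130,255],
  [0,0,0,-8,40,150,255],
  [0,0,0,-8,40,150,255],
])

```text
time: 16.15
eef_pos: [0.5293, 0.0688, 0.211]
tcp_rot: [0.447, 0.549, -0.441, 0.552]
contact_force: [0.2, 0.2, 0.5]
opening: 0.003
```

```bash
python3 -c "
from bar import *
two('14'); prof('side14'); snap('wrist','w14'); barrect('w14')"
```

```text
16.25 [0.527  0.0687 0.2063] [-0.06 -0.01  1.95  0.    1.2   1.29] [ 1.  -0.2  0.5] -0.0013408421808803065
[[ 0.     0.977  0.211]
 [ 0.004  0.211 -0.977]
 [-1.     0.001 -0.004]]
-100 2 -85.7 7.0 [75.3 76.2]
-85 39 -77.4 -7.2 [75.9 78.1]
-70 41 -63.3 -5.7 [76.4 78.6]
-55 43 -46.8 -4.4 [76.2 78.8]
-40 42 -31.5 -5.5 [76.  78.5]
-25 45 -17.0 -5.9 [76.1 78.7]
-10 44 -3.0 -9.7 [75.6 78.3]
5 48 12.6 -8.0 [76.1 78.5]
20 46 27.5 -4.7 [76.6 78.6]
35 44 41.3 -4.7 [76.  78.1]
bar 6669 ((-16.24498748779297, -2.641585350036621), (146.14755249023438, 26.52800178527832), 0.340196818113327) 77.56337532772257
green ((0.06073760986328125, -0.11516952514648438), (123.0392837524414, 80.34930419921875), 0.20330604910850525)
stoptop X [60.02580426 60.41079305 62.31615895 67.22587712]
```

View pics/w14.png

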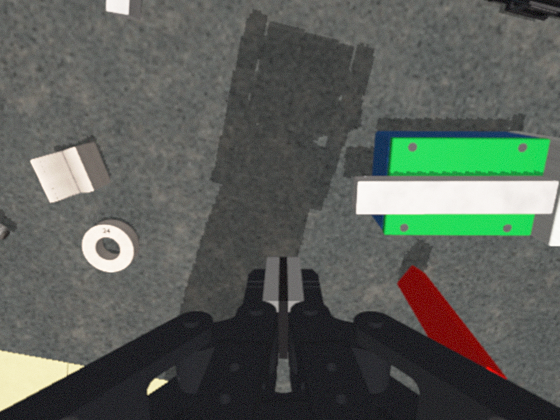

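View pics/two14.png

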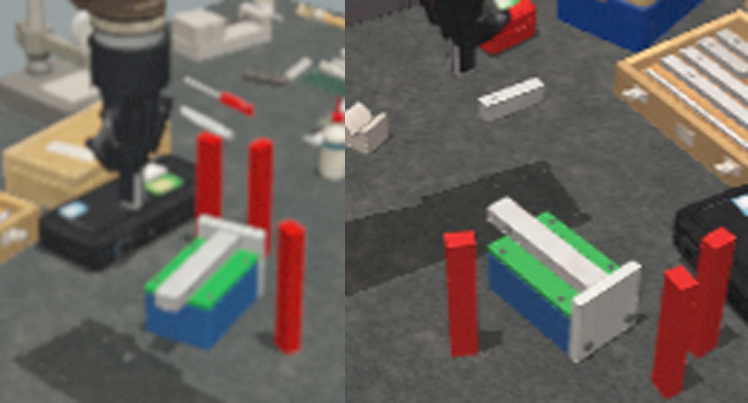

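Emit:
move_arm([
  [0,0,0,0,0,0,255],
  [0,0,0,0,0,0,255],
  [0,0,0,0,0,0,255],
])

```text
time: 16.6
eef_pos: [0.5258, 0.0687, 0.2038]
tcp_rot: [0.444, 0.552, -0.444, 0.548]
contact_force: [0.0, -0.6, 0.6]
opening: 0.002
```

```bash
python3 -c "
from h import *
print(ctrl.sign_off())"
```

```text
the job is handed in; nothing more can be done
None
```

The bar now lies flat, lengthwise on the rest, with its foot end against the stop. I handed the job in at 16.6 s; no verdict is reported at hand-in.

**What I did:** I put the loosely opened fingers either side of the bar's top and tipped it off balance. It leaned on the leading fingertip while I eased it down, never pinched. I then withdrew, shut the fingers and pushed the bar's free end about 22 mm. At that point it stopped moving and the force rose from about 5 N to 10 N. I then took the hand clear.

**Last checks:**
- **Position along the rest:** the free end measured 89.3 mm on the open side of the block's centre. Adding the 150 mm length puts the foot at about +60.7 mm against the stop face at 61 mm. The foot's own position is worked out this way, because the wrist-camera fit was cut off just short of the stop.
- **Lie of the bar:** it is about 2.6 mm off the stop's middle and 0.3° off lengthwise. Its top face is level at about 78 mm.
- **Forces:** the highest wrist force reading was about 11 N, taken at the ends of moves, and it was near zero at hand-in.
- **Other objects:** the red look-alikes and the bystanders visible in the last pictures looked undisturbed. I did not re-measure their positions.

No check failed or disagreed beyond the roughly 2 mm calibration error.

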